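Seat the keyed stirrer in the filling drive

TASK

Lift the flat-bladed stirrer with the keyed shaft out of the rack and put its shaft down into the hub of the filling drive, turning it until the key slips into the keyway, then keep pushing against the ejector spring until the stirrer's flange sits fully home on the hub. Finish while still gripping the stirrer and pressing it home (it springs up if let go), and leave the forked stirrer hanging in the rack and the small things on the table undisturbed.

Things in the scene. Friction and masses are not known exactly. Their poses are not given: they have to be found in the camera images.
- stirrer_grip (a point): Centre of the flat blade of the keyed stirrer (0.24 kg, loose, upright, z up its axis), the point to grip. The blade is 58 mm wide along x (steel middle 46 mm wide, thin white wiper strip on each side edge), 10 mm thick along y, and reaches 42 mm below to 28 mm above this point. Below it a round flange, 44 mm in diameter, underside 55 mm below this point.
- stirrer_tip (a point): Lower end of the keyed stirrer's shaft, 100 mm below stirrer_grip, same axes. The shaft is 18 mm in diameter and 45 mm long up to the flange; its last 5 mm taper to 11 mm. A key 6 mm wide stands out on its -x side to 14 mm from the axis, from 14 to 41 mm above the tip. At the start the shaft hangs in a 34 mm hole of the rack, flange on the rack's top.
- hub_mouth (a point): Fixed point of the filling drive: centre of the bore in the hub's flat top face, 88 mm above the table; z up. The hub is an upright steel boss, 56 mm in diameter; its bore, 21 mm in diameter, has a keyway (notch) 9 mm wide, out to 16 mm from the axis, all the way down. The shaft's tip enters 14 mm at any angle, until the key meets the face; it goes on within about 0.1 rad of the keyway.
- drive_unit: The filling drive: low aluminium gear housing 150 x 124 mm, 26 mm high, fixed to the table, origin under the hub; the grey motor lies behind it, to +x. The hub has been left turned by an unknown amount: its keyway points along this frame's -x (the front) give or take 0.5 rad, so look or feel for it. The hub itself turns only stiffly (0.6 N m).
- ejector_rest (a point): Top of the spring ejector plate in the bore as it stands unpressed, 35 mm below the hub's face, on the axis. The shaft's tip pushes it down: 5 N at first, 9 N at 45 mm below the face, where the flange meets the hub's face and the stirrer is home. If let go, the stirrer springs up about 10 mm.
- fork_mid (a point): Middle of the other, forked stirrer (two upright round tines 44 mm apart, plain shaft with no key, 130 mm high in all), hanging in the rack's other hole, 120 mm beside the first; 90 mm above its shaft's tip. Which hole holds which stirrer varies. Leave it alone.
- rack: Steel plate 100 x 220 x 8 mm on four thin legs, its top 65 mm above the table, fixed to the table; origin on the table under its centre, holes at y = -60 mm and +60 mm.
- spare_nozzle: Small white nozzle, 48 mm wide, 52 mm high, bystander standing on the table; origin under its centre.
- ring_cutter_2: Small round metal cutter ring, 40 mm wide, 35 mm high, bystander; origin under its centre.
- marker: Black and white felt marker lying on the table, 142 mm long, 17 mm thick, bystander; origin under its centre.

How it is judged:
By the outcome, as a careful person would: the job done as asked, in the order asked, and still so for the second after the job is handed in, while the arm keeps its last pose, push and grip.
It also fails if it takes over 58 s, if anything falls off the work surface, if the arm or the gripper's body presses on something with over 40 N, if the wrist force passes 120 N, or if a joint passes its speed limit or range.

ROBOT

A 6-joint arm with a two-finger parallel gripper is mounted at the origin on a cart in front of the work surface, level with it; the furniture and walls round the work are solid. World frame = base frame: x ahead of the robot, y to its left, z up, the work surface at z = 0. Lengths are in m, angles in degrees, forces in N, time in s.
With the tool pointing down it reaches from about 0.375 to 0.9 m from the base axis. Payload 3.1 kg.
Tool frame: the origin (TCP) lies on the centre line of the jaws, within the pads' length; the fingertips stand 19 mm ahead of it and the grasp point (between the pads) is the TCP; z points along the fingers, y is the direction in which the jaws open and shut (so a half turn about z gives the same grasp; the last joint's range is limited). The gripper opens to 87 mm and grips with 3 to 60 N. Pads are 19 mm wide; open, the fingers measure 117 mm over their backs; the gripper's body (75 mm by 190 mm) begins 51 mm behind the grasp point.
Start: joints at [53.199, 30.224, 82.088, -0, 67.689, -10.227], TCP at [0.28, 0.559, 0.242] pointing down, gripper open.
Joint ranges: [-176.69, 176.69], [-43.24, 126.21], [12.49, 139.97], [-82, 262], [0, 151.66], [-163.58, 163.58]. Speed limits (degrees/s): [159.86, 159.86, 180, 180, 180, 180].

INTERFACE

Orientations are given as a 3x3 rotation matrix whose columns are the frame's x, y, z axes.
In Python, from rig import bot gives the robot as it stands.
- The arm moves only by the tool carry_out, never from a script. Its argument "targets" is a list of rows, each a list of 6 numbers: the shift along the tool's x, y, z each as a share of 200 mm, from -1 to 1, then the turn, a rotation vector about the tool's x, y, z each as a share of pi/2 rad, from -1 to 1. In form: [[dx, dy, dz, ax, ay, az], ...]. A call has 1 to 20 rows; each row is the pose to reach, as a shift and turn from the pose measured when the call began, along the tool's axes at that moment; what a row does not reach only later rows make up. A row lasts 1/8 s, in which the tool goes at most 62.5 mm and 10.7 degrees, less where a joint would pass 70% of its speed; a pose out of reach is approached as far as the arm can. A call with a number of a shift or a turn outside -1 to 1 is refused whole. A call with a gripper value outside its range is refused whole. "jaw" is the gripper's target within -1 to 1 (fully open at 1, half-way at 0, shut at -1), set as the call begins (left out, the last holds). The fingers move at their own pace and stop on an object; the grip force is fixed at half the most. Time passes only in rows, so rows that repeat a pose let the fingers close. It gives the time, the measured TCP pose, the force and the opening at its end, in the units of the state.
- bot.read_state(): the state, without advancing time (a new reading comes with each control period).
- bot.capture(name): name is "scene" or "top" or "wrist"; returns the picture (480x640x3 uint8, blue, green, red); there is no depth.
- bot.camera_info(name): a dict with "camera_matrix" (3x3 intrinsics, pixels), "view" (4x4, takes a point from world to camera coordinates); the wrist camera has in their place "mount" (4x4, takes a point from camera to tool coordinates, whose origin is the TCP and whose axes are the flange's). Camera axes: x right, y down, z forward; pixel columns grow to the right and rows downward; lengths in m; the calibration is good to about 2 mm. A picture is of the moment at which its call begins: read the wrist's pose just before it. camera_info takes no time and is no camera call.
- bot.hand_in(): hands the job in, once; it reports no verdict.
The state is a dict: "time_s": time; "joint_positions": joint angles; "qvel": joint speeds; "tau": joint torques, N m; "position": TCP position; "tcp_rot": TCP orientation; "force": force on the tool from outside, world axes, zero at the start; "moment": the same for the moment, N m; "opening": opening from 0.0 (shut) to 1.0 (fully open).
Only numpy, scipy, OpenCV 4.12 (cv2) and the standard library are available. Lean on these libraries where they do the work, as an engineer would, in place of code of your own. Each camera call takes 0.05 s, during which the arm holds its last target.

## Working session

There is one attempt and no reset: what is moved stays moved. The work goes in short steps, Python scripts to look and compute and a tool call to move; the robot and the scene stay as the last step left them, time stands still between calls to the robot, and variables do not carry over. Pictures are saved under pics/ and viewed, and the job is handed in when it is done.

Besides the shell and the picture viewer there is one more tool, called after "Request:" in YAML: its name, and indented under it one key for each argument. carry_out: Moves the arm, as the interface text tells. Shift numbers are shares of 200 mm and turn numbers shares of pi/2 rad, none past 1 either way. Its arguments: {"type":"object","properties":{"targets":{"type":"array"},"jaw":{"type":"number"}},"required":["targets"]}

```bash
ls; mkdir -p pics; python3 - <<'E'
from rig import bot
import cv2,numpy as np
np.set_printoptions(precision=4,suppress=True)
s=bot.read_state(); print(s)
for n in("scene","top","wrist"):
    im=bot.capture(n); cv2.imwrite(f"pics/{n}0.png",im); print(n,bot.camera_info(n))
E
```

```text
pics
{'time_s': 0.0, 'joint_positions': array([ 53.1981,  30.2797,  82.1567,  -0.0026,  67.6878, -10.2272]), 'qvel': array([ 0.0521, -0.0226, -0.0255,  0.008 , -0.1168, -0.0254]), 'tau': array([  0.0005, -44.004 , -17.6592,   0.0632,   0.0582,  -0.0002]), 'position': array([0.2792, 0.5584, 0.2406]), 'tcp_rot': array([[-0.8944,  0.4473, -0.0013],
       [ 0.4473,  0.8944, -0.0018],
       [ 0.0003, -0.0021, -1.    ]]), 'force': array([ 0.0614, -0.434 , -0.5874]), 'moment': array([-0.05  ,  0.0038,  0.0569]), 'opening': 1.0000366060236345}
scene {'camera_matrix': array([[503.426 ,   0.    , 316.5811],
       [  0.    , 503.426 , 238.1479],
       [  0.    ,   0.    ,   1.    ]]), 'view': array([[ 0.7543, -0.6563,  0.0176, -0.3916],
       [-0.3994, -0.48  , -0.7811,  0.3512],
       [ 0.521 ,  0.5821, -0.6242,  0.5668],
       [ 0.    ,  0.    ,  0.    ,  1.    ]])}
top {'camera_matrix': array([[487.9269,   0.    , 324.9152],
       [  0.    , 487.9269, 236.5686],
       [  0.    ,   0.    ,   1.    ]]), 'view': array([[ 0.0036, -1.    ,  0.0053,  0.0563],
       [-0.985 , -0.0044, -0.1723,  0.6183],
       [ 0.1723, -0.0046, -0.985 ,  0.8638],
       [ 0.    ,  0.    ,  0.    ,  1.    ]])}
wrist {'camera_matrix': array([[404.5717,   0.    , 322.7354],
       [  0.    , 404.5717, 248.6375],
       [  0.    ,   0.    ,   1.    ]]), 'mount': array([[ 0.    , -0.9682, -0.2502,  0.0683],
       [ 1.    ,  0.    ,  0.0001,  0.002 ],
       [-0.    , -0.2502,  0.9682, -0.144 ],
       [ 0.    ,  0.    ,  0.    ,  1.    ]])}
```

View pics/scene0.png

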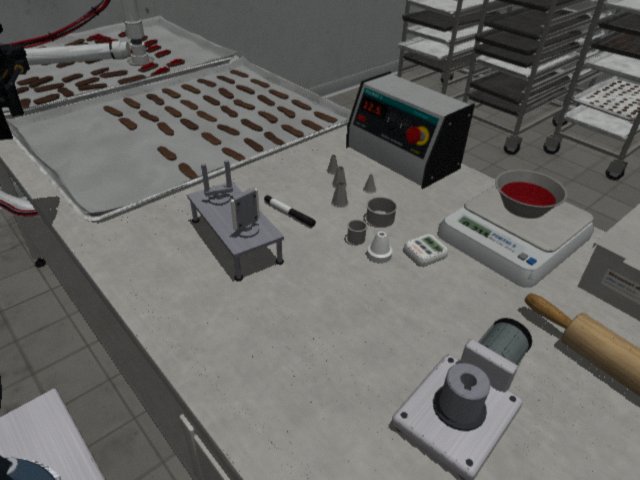

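View pics/top0.png

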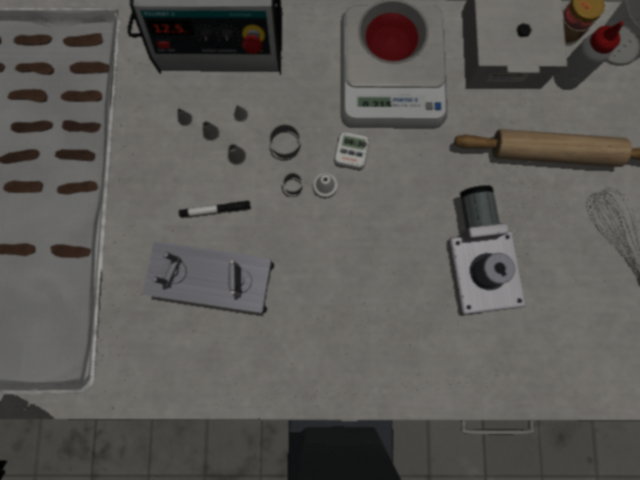

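View pics/wrist0.png

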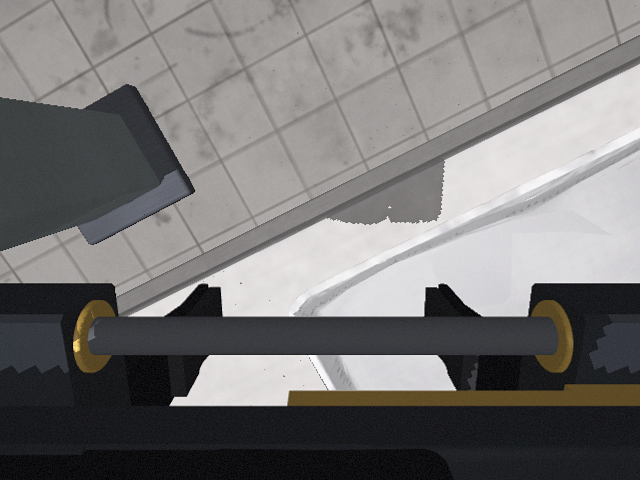

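The scene view shows the rack at about (235,225), with the flat blade at (245,210) in the near hole, the fork at (215,180) and the hub at (465,390). The top view shows the blade at (235,279), the fork at (172,270) and the hub at (493,268). Next I'll zoom in.

```bash
python3 - <<'E'
import cv2,numpy as np
s=cv2.imread("pics/scene0.png");t=cv2.imread("pics/top0.png")
def crop(im,x,y,w,h,k): return cv2.resize(im[y:y+h,x:x+w],None,fx=k,fy=k,interpolation=cv2.INTER_CUBIC)
a=crop(s,180,150,110,130,4); b=crop(s,430,345,80,100,5)[:520]
c=crop(t,140,235,140,85,5.5); d=crop(t,440,180,90,140,4)
cv2.imwrite("pics/c1.png",a);cv2.imwrite("pics/c2.png",b);cv2.imwrite("pics/c3.png",c);cv2.imwrite("pics/c4.png",d)
E
```

```text
(no output)
```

View pics/c1.png

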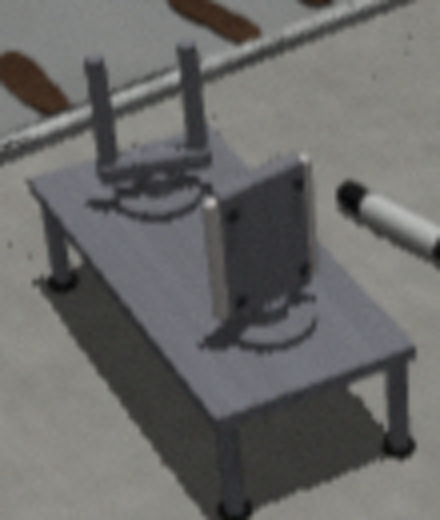

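View pics/c2.png

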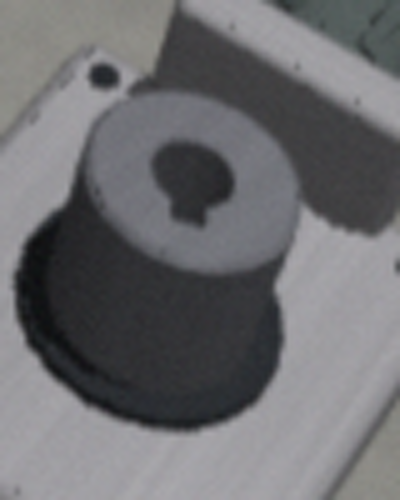

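View pics/c3.png

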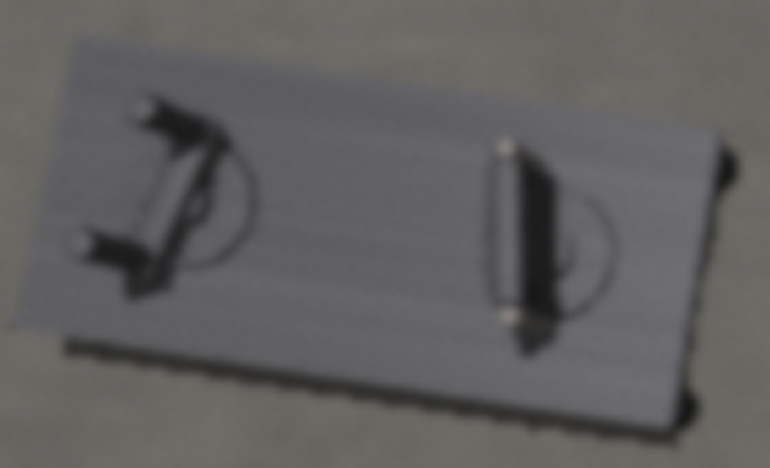

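View pics/c4.png

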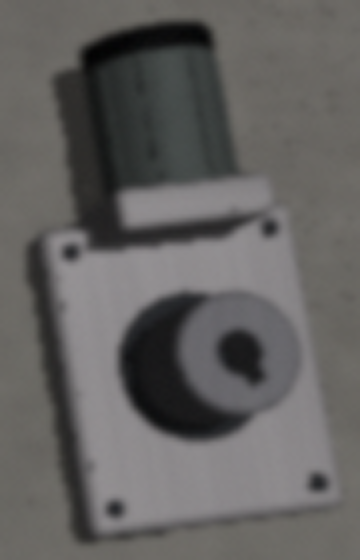

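The crops show the blade's white wiper tops at scene (232,199) and (256,189), and at top (231.5,261) and (232.3,292). The keyway notch is visible towards the front of the hub. I'll triangulate these points.

```bash
cat > h.py <<'E'
import numpy as np, cv2
np.set_printoptions(precision=4,suppress=True)
from rig import bot
def uc(p,off,k): return (np.array(p,float)+.5)/k-.5+np.array(off)
def cam(name,pose=None):
    i=bot.camera_info(name)
    if name!="wrist": V=np.array(i["view"])
    else:
        T=np.eye(4);T[:3,:3]=pose["tcp_rot"];T[:3,3]=pose["position"]; V=np.linalg.inv(T@np.array(i["mount"]))
    return np.array(i["camera_matrix"]),V
def P(c): return c[0]@c[1][:3]
def proj(c,X): 
    q=P(c)@np.r_[X,1]; return q[:2]/q[2]
def tri(cs,ps):
    A=[]
    for c,p in zip(cs,ps):
        M=P(c); A+= [p[0]*M[2]-M[0], p[1]*M[2]-M[1]]
    A=np.array(A); X=np.linalg.svd(A)[2][-1]; X=X[:3]/X[3]
    return X,[np.round(proj(c,X)-p,2) for c,p in zip(cs,ps)]
def onz(c,p,z):
    K,V=c; d=V[:3,:3].T@np.linalg.inv(K)@np.r_[p,1]; o=-V[:3,:3].T@V[:3,3]
    return o+d*(z-o[2])/d[2]
E
python3 - <<'E'
from h import *
S=cam("scene");T=cam("top")
o1=(180,150);o3=(140,235);o2=(430,345);o4=(440,180)
a=tri([S,T],[uc((210,200),o1,4),uc((509,317),o3,5.5)]);b=tri([S,T],[uc((306,156),o1,4),uc((505,147),o3,5.5)])
print("blade",a,b,(a[0]+b[0])/2,b[0]-a[0],np.linalg.norm(b[0]-a[0]))
f1=tri([S,T],[uc((94,62),o1,4),uc((83,241),o3,5.5)]);f2=tri([S,T],[uc((188,46),o1,4),uc((145,108),o3,5.5)])
print("fork",f1,f2)
h=tri([S,T],[uc((193,183),o2,5),uc((241,352),o4,4)]);print("hub",h)
# bore+notch using z plane .088
for nm,c,o,k,pts in(("S",S,o2,5,[(193,183),(194,175),(190,220)]),("T",T,o4,4,[(241,352),(242,350),(255,378)])):
    print(nm,[onz(c,uc(p,o,k),.088) for p in pts])
for p in [(72,251),(270,228),(116,509),(318,482)]: print("housing",onz(T,uc(p,o4,4),.026))
E
```

```text
blade (array([0.508 , 0.2126, 0.1441]), [array([-0.07,  0.  ]), array([ 0.04, -0.06])]) (array([0.56  , 0.2155, 0.1435]), [array([-0.32,  0.02]), array([ 0.21, -0.3 ])]) [0.534  0.214  0.1438] [ 0.052   0.0029 -0.0006] 0.052086909904880845
fork (array([0.5297, 0.342 , 0.1453]), [array([ 0.28, -0.01]), array([-0.17,  0.28])]) (array([0.5706, 0.3251, 0.1465]), [array([ 0., -0.]), array([-0.,  0.])])
hub (array([ 0.557 , -0.2559,  0.0837]), [array([ 0.4 , -0.08]), array([-0.22,  0.23])])
S [array([ 0.5533, -0.2569,  0.088 ]), array([ 0.5555, -0.2556,  0.088 ]), array([ 0.5434, -0.2631,  0.088 ])]
T [array([ 0.557 , -0.2547,  0.088 ]), array([ 0.5579, -0.2552,  0.088 ]), array([ 0.5453, -0.2603,  0.088 ])]
housing [ 0.6127 -0.1983  0.026 ]
housing [ 0.6244 -0.295   0.026 ]
housing [ 0.4891 -0.2138  0.026 ]
housing [ 0.5021 -0.3104  0.026 ]
```

Checks on these points: the blade top reads z≈0.144 (expected 0.148), the hub bore is about (0.557,-0.256), and the keyway bearing is about 207°. The housing is yawed about 7°, so the keyway sits roughly 20° off the front, which is plausible. I'll write a move helper and go look at the blade with the wrist camera.

```bash
cat >> h.py <<'E'
from scipy.spatial.transform import Rotation as R
def Rdown(ydeg):
    y=np.array([np.cos(np.radians(ydeg)),np.sin(np.radians(ydeg)),0]); z=np.array([0,0,-1.]); return np.c_[np.cross(y,z),y,z]
def row(pos,ydeg=None,s=None):
    s=s or bot.read_state(); R0=np.array(s["tcp_rot"]); d=R0.T@(np.array(pos)-s["position"])/.2
    r=np.zeros(3) if ydeg is None else R.from_matrix(R0.T@Rdown(ydeg)).as_rotvec()/(np.pi/2)
    return np.round(np.r_[d,r],4), "rows>=",int(np.ceil(max(np.linalg.norm(d)*200/62.5,np.linalg.norm(r)*90/10.7)))
def st():
    s=bot.read_state(); y=np.array(s["tcp_rot"])[:,1]
    print("t",s["time_s"],"pos",s["position"],"yang",np.degrees(np.arctan2(y[1],y[0])),"z",np.array(s["tcp_rot"])[:,2],"F",s["force"],"M",s["moment"],"op",s["opening"],"J",s["joint_positions"])
E
python3 - <<'E'
from h import *
print(row((.37,.40,.25),-15))
E
```

```text
(array([-0.7604, -0.5062, -0.0454, -0.001 ,  0.0005,  0.8714]), 'rows>=', 8)
```

Request:
carry_out:
  targets:
    - [-0.76,-0.506,-0.045,-0.001,0,0.87]
    - [-0.76,-0.506,-0.045,-0.001,0,0.87]
    - [-0.76,-0.506,-0.045,-0.001,0,0.87]
    - [-0.76,-0.506,-0.045,-0.001,0,0.87]
    - [-0.76,-0.506,-0.045,-0.001,0,0.87]
    - [-0.76,-0.506,-0.045,-0.001,0,0.87]
    - [-0.76,-0.506,-0.045,-0.001,0,0.87]
    - [-0.76,-0.506,-0.045,-0.001,0,0.87]
    - [-0.76,-0.506,-0.045,-0.001,0,0.87]

```text
time_s: 1.27
position: [0.3698, 0.3999, 0.2497]
tcp_rot: [[0.256, 0.967, -0.0], [0.967, -0.256, -0.001], [-0.001, 0.0, -1.0]]
force: [0.1, -0.3, 0.3]
opening: 1.003
```

```bash
python3 - <<'E'
from h import *
st(); print(row((.47,.21,.25),-87))
E
```

```text
t 1.275 pos [0.3698 0.3999 0.2497] yang -14.833587686752002 z [-0.0002 -0.0011 -1.    ] F [ 0.1251 -0.2878  0.3497] M [-0.1317  0.0667  0.0013] op 1.003181171060524 J [35.5102 23.4858 93.1061 -0.0516 63.4553 50.3669]
(array([-0.7897,  0.7276, -0.0007,  0.0005,  0.0006,  0.8018]), 'rows>=', 7)
```

Request:
carry_out:
  targets:
    - [-0.79,0.728,0,0,0.0005,0.802]
    - [-0.79,0.728,0,0,0.0005,0.802]
    - [-0.79,0.728,0,0,0.0005,0.802]
    - [-0.79,0.728,0,0,0.0005,0.802]
    - [-0.79,0.728,0,0,0.0005,0.802]
    - [-0.79,0.728,0,0,0.0005,0.802]
    - [-0.79,0.728,0,0,0.0005,0.802]
    - [-0.79,0.728,0,0,0.0005,0.802]

```text
time_s: 2.28
position: [0.47, 0.2099, 0.2498]
tcp_rot: [[0.999, 0.054, 0.0], [0.054, -0.999, -0.001], [0.0, 0.001, -1.0]]
force: [-0.3, -1.2, 0.8]
opening: 1.003
```

```bash
python3 - <<'E'
from h import *
import pickle
st(); s=bot.read_state(); im=bot.capture("wrist"); cv2.imwrite("pics/w1.png",im); pickle.dump(s,open("w1.pkl","wb"))
print(row((.51,.214,.25),-87), proj(cam("wrist",s),(.534,.214,.148)))
E
```

```text
t 2.275 pos [0.47   0.2099 0.2498] yang -86.88310192042505 z [ 0.0001 -0.0007 -1.    ] F [-0.2824 -1.1744  0.75  ] M [-0.056   0.1454  0.0157] op 1.0030724088180194 J [11.6307 21.1382 97.2052 -0.0454 61.6574 98.5354]
(array([ 0.201 , -0.0095, -0.0011,  0.0004, -0.0001,  0.0017]), 'rows>=', 1) [324.6114 152.4861]
```

View pics/w1.png

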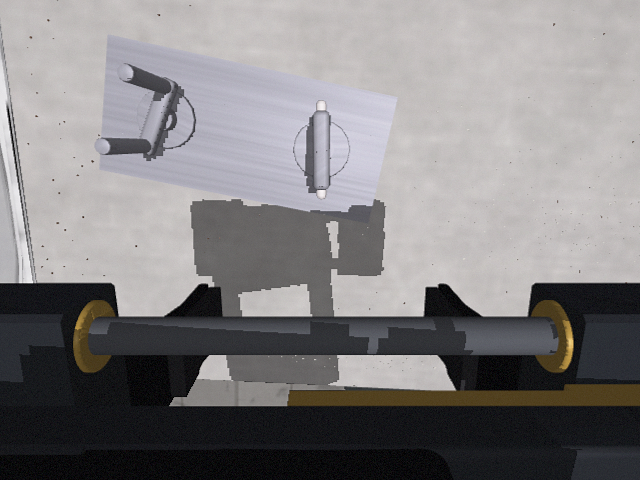

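The wrist view shows the blade edge-on, with white ends at (321,101) and (321,198); I predicted its centre at (325,152). The fork is at left (140,110). I'll shift for a second view to check height.

Request:
carry_out:
  targets:
    - [0.25,0,0,0,0,0]
    - [0.25,0,0,0,0,0]

```text
time_s: 2.58
position: [0.5234, 0.2127, 0.25]
tcp_rot: [[0.998, 0.057, 0.004], [0.057, -0.998, -0.0], [0.004, 0.0, -1.0]]
force: [-0.7, -1.0, -0.8]
opening: 1.001
```

```bash
python3 - <<'E'
from h import *
import pickle
st(); s=bot.read_state(); im=bot.capture("wrist"); cv2.imwrite("pics/w2.png",im); pickle.dump(s,open("w2.pkl","wb"))
a=cv2.imread("pics/w1.png")[85:215,285:365]; b=im[180:330,280:370]
r=lambda i:cv2.resize(i,None,fx=4,fy=4,interpolation=cv2.INTER_CUBIC)
a=r(a);b=r(b); c=np.zeros((600,700,3),np.uint8); c[:a.shape[0],:a.shape[1]]=a; c[:b.shape[0],330:330+b.shape[1]]=b
cv2.imwrite("pics/w12.png",c)
E
```

```text
t 2.575 pos [0.5234 0.2127 0.25  ] yang -86.75681169696063 z [ 0.0042 -0.0001 -1.    ] F [-0.7195 -1.0036 -0.7507] M [-0.0174  0.1421  0.0401] op 1.0008065532890753 J [10.8156 24.9326 90.4444 -0.0589 64.3854 97.5977]
```

View pics/w12.png

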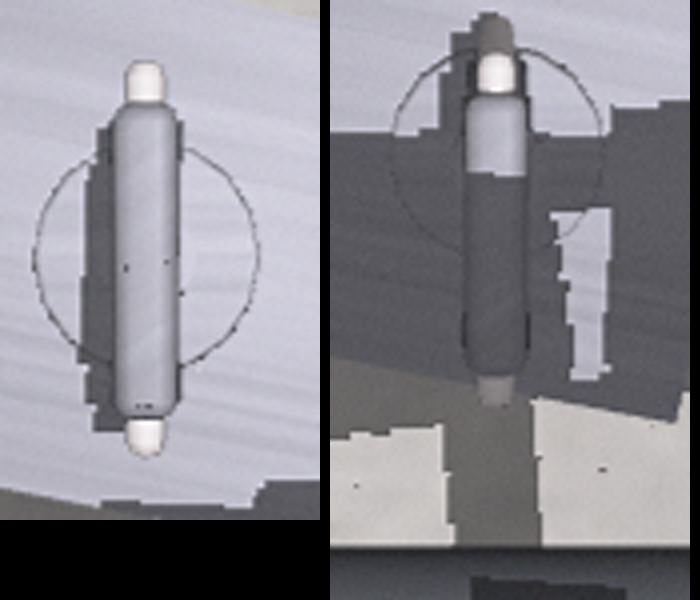

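```bash
python3 - <<'E'
from h import *
import pickle
c1=cam("wrist",pickle.load(open("w1.pkl","rb")));c2=cam("wrist",pickle.load(open("w2.pkl","rb")))
o1=(285,85);o2=(280,180)
for n,p,q in(("st_far",(147,103),(166,95)),("st_near",(147,416),(166,375)),("w_far",(146,60),(166,52)),("w_near",(146,457),(165,405))):
    print(n,tri([c1,c2],[uc(p,o1,4),uc(q,o2,4)]), onz(c1,uc(p,o1,4),.148),onz(c2,uc(q,o2,4),.148))
# flange
print([onz(c1,uc(p,o1,4),.070) for p in((34,255),(258,255))],[onz(c2,uc(p,o2,4),.070) for p in((60,150),(274,150))])
E
```

```text
st_far (array([0.5575, 0.2173, 0.1476]), [array([-0.24, -0.  ]), array([0.23, 0.  ])]) [0.5575 0.2172 0.148 ] [0.5576 0.2175 0.148 ]
st_near (array([0.5126, 0.2149, 0.1473]), [array([-0.15, -0.  ]), array([0.14, 0.  ])]) [0.5127 0.2148 0.148 ] [0.5128 0.215  0.148 ]
w_far (array([0.5637, 0.2177, 0.1442]), [array([-0.13, -0.  ]), array([0.12, 0.  ])]) [0.5633 0.2176 0.148 ] [0.5641 0.2178 0.148 ]
w_near (array([0.5056, 0.2147, 0.1418]), [array([-0.15, -0.  ]), array([0.14, 0.  ])]) [0.5065 0.2146 0.148 ] [0.5078 0.2148 0.148 ]
[array([0.5342, 0.2381, 0.07  ]), array([0.5365, 0.1947, 0.07  ])] [array([0.5343, 0.238 , 0.07  ]), array([0.5367, 0.1947, 0.07  ])]
```

Measured blade: top z 0.1475, centre (0.535,0.216), axis yaw 3.05°, which agrees with the given sizes. The grip point is therefore at z≈0.120.

```bash
python3 - <<'E'
from h import *
st(); print(row((.535,.2161,.25),-86.95),row((.535,.2161,.12),-86.95))
E
```

```text
t 2.625 pos [0.521  0.2126 0.2495] yang -86.75859298033261 z [ 0.0004 -0.0006 -1.    ] F [-0.9276  0.3413 -0.1803] M [-0.0401  0.1851  0.0011] op 1.001194784219559 J [10.8454 24.8658 90.6487 -0.0431 64.4693 97.6226]
(array([ 0.071 , -0.0133, -0.0023,  0.0004, -0.0002,  0.0021]), 'rows>=', 1) (array([ 0.0707, -0.0138,  0.6477,  0.0004, -0.0002,  0.0021]), 'rows>=', 3)
```

Request:
carry_out:
  targets:
    - [0.071,-0.0135,0,0,0,0.002]
    - [0.071,-0.0135,0.1,0,0,0.002]
    - [0.071,-0.0135,0.25,0,0,0.002]
    - [0.071,-0.0135,0.4,0,0,0.002]
    - [0.071,-0.0135,0.55,0,0,0.002]
    - [0.071,-0.0135,0.648,0,0,0.002]
    - [0.071,-0.0135,0.648,0,0,0.002]
    - [0.071,-0.0135,0.648,0,0,0.002]

```text
time_s: 3.62
position: [0.5357, 0.2163, 0.1207]
tcp_rot: [[0.999, 0.054, 0.002], [0.054, -0.999, -0.0], [0.002, 0.0, -1.0]]
force: [0.2, -0.0, -0.1]
opening: 1.0
```

```bash
python3 - <<'E'
from h import *
st(); im=bot.capture("wrist"); cv2.imwrite("pics/w3.png",im)
E
```

```text
t 3.625 pos [0.5357 0.2163 0.1207] yang -86.91402762053491 z [ 0.0018 -0.0003 -1.    ] F [ 0.1786 -0.0299 -0.1242] M [-0.0731  0.1091 -0.008 ] op 0.9996946973119146 J [10.9297 35.977  94.9734 -0.051  48.9501 97.8772]
```

View pics/w3.png

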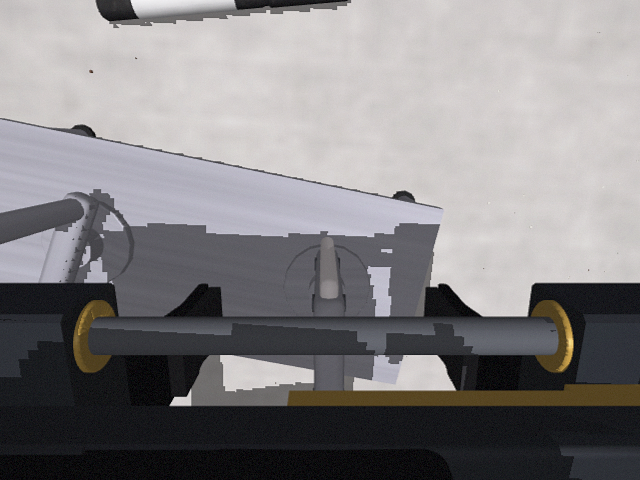

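The blade is centred between the fingers at (328,290), and the marker and fork are clear. Now I'll close the jaws.

Request:
carry_out:
  targets:
    - [0,0,0,0,0,0]
    - [0,0,0,0,0,0]
    - [0,0,0,0,0,0]
    - [0,0,0,0,0,0]
    - [0,0,0,0,0,0]
    - [0,0,0,0,0,0]
    - [0,0,0,0,0,0]
    - [0,0,0,0,0,0]
  jaw: -1

```text
time_s: 4.68
position: [0.5359, 0.2163, 0.121]
tcp_rot: [[0.999, 0.054, 0.003], [0.054, -0.999, -0.0], [0.002, 0.0, -1.0]]
force: [0.1, -0.6, 0.2]
opening: 0.173
```

```bash
python3 - <<'E'
from h import *
st()
E
```

```text
t 4.675 pos [0.5359 0.2163 0.121 ] yang -86.91614411044671 z [ 0.0025 -0.0002 -1.    ] F [ 0.1362 -0.6039  0.2124] M [-0.0314  0.1446  0.0103] op 0.1725208048720566 J [10.9311 35.9499 94.9663 -0.0519 48.9449 97.8813]
```

Request:
carry_out:
  targets:
    - [0,0,0,0,0,0]
    - [0,0,0,0,0,0]
    - [0,0,0,0,0,0]

```text
time_s: 5.05
position: [0.5358, 0.2162, 0.1208]
tcp_rot: [[0.999, 0.054, 0.002], [0.054, -0.999, -0.0], [0.002, 0.0, -1.0]]
force: [0.4, -0.8, -1.6]
opening: 0.113
```

The opening is 9.8 mm, the blade's thickness, so the grip is good. Lifting straight up.

Request:
carry_out:
  targets:
    - [0,0,-0.1,0,0,0]
    - [0,0,-0.25,0,0,0]
    - [0,0,-0.4,0,0,0]
    - [0,0,-0.55,0,0,0]
    - [0,0,-0.65,0,0,0]
    - [0,0,-0.65,0,0,0]
    - [0,0,-0.65,0,0,0]

```text
time_s: 5.92
position: [0.5345, 0.2162, 0.2496]
tcp_rot: [[0.999, 0.054, -0.0], [0.054, -0.999, -0.001], [-0.0, 0.001, -1.0]]
force: [-0.1, -0.2, -2.7]
opening: 0.115
```

```bash
python3 - <<'E'
from h import *
st(); im=bot.capture("scene"); cv2.imwrite("pics/s1.png",im)
c=proj(cam("scene"),(.536,.216,.20)); print(c); x,y=map(int,c)
cv2.imwrite("pics/s1c.png",cv2.resize(im[y-75:y+75,x-75:x+75],None,fx=4,fy=4,interpolation=cv2.INTER_CUBIC))
E
```

```text
t 5.925 pos [0.5345 0.2162 0.2496] yang -86.91820663340899 z [-0.0003 -0.0007 -1.    ] F [-0.1417 -0.1757 -2.6685] M [-0.0523  0.1763  0.0238] op 0.11473130208991066 J [10.9387 25.948  88.6547 -0.0422 65.4206 97.8745]
[242.0118 165.2086]
```

View pics/s1c.png

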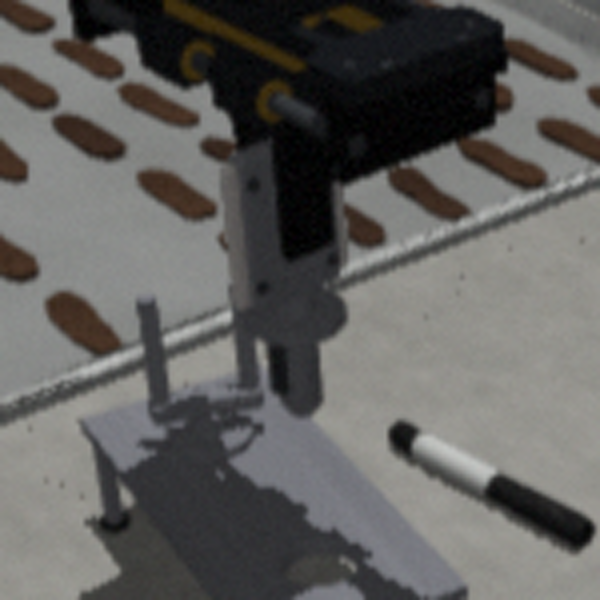

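The lifted stirrer shows its key as the dark bar at (278,370), on the image-left side of the shaft. That is the world -x side, so the stirrer's x axis points at about +3° and a turn of about +24° will match the keyway. Carrying it to the hub now, stopping short so the wrist camera can see the keyway.

Request:
carry_out:
  targets:
    - [-0.06,0.3,0,0,0,0]
    - [-0.12,0.6,0,0,0,0]
    - [-0.2,1,0,0,0,0]
    - [-0.2,1,0,0,0,0]
    - [-0.2,1,0,0,0,0]

```text
time_s: 6.6
position: [0.5045, 0.0129, 0.2485]
tcp_rot: [[0.999, 0.05, -0.003], [0.05, -0.999, -0.0], [-0.003, 0.0, -1.0]]
force: [0.3, 1.3, -1.4]
opening: 0.109
```

Request:
carry_out:
  targets:
    - [-0.03,0.3,0,0,0,0]
    - [-0.06,0.6,0,0,0,0]
    - [-0.1,1,0,0,0,0]
    - [-0.1,1,0,0,0,0]
    - [-0.1,1,0,0,0,0]

```text
time_s: 7.22
position: [0.4946, -0.1877, 0.2478]
tcp_rot: [[0.999, 0.049, -0.004], [0.049, -0.999, 0.001], [-0.004, -0.002, -1.0]]
force: [-0.8, 0.4, -1.4]
opening: 0.116
```

```bash
python3 - <<'E'
from h import *
st(); print(row((.468,-.30,.225),-63))
E
```

```text
t 7.225 pos [ 0.4946 -0.1877  0.2478] yang -87.19703890574215 z [-0.0042  0.0013 -1.    ] F [-0.7568  0.4145 -1.3579] M [ 0.0633  0.1496 -0.0251] op 0.11562837817636488 J [-32.8544  22.4869  95.2335  -0.0765  62.5232  54.3779]
(array([-0.16  ,  0.5545,  0.114 , -0.0015,  0.0024, -0.2689]), 'rows>=', 3)
```

Request:
carry_out:
  targets:
    - [-0.08,0.27,0.05,-0.001,0.002,-0.13]
    - [-0.16,0.554,0.114,-0.0015,0.0024,-0.269]
    - [-0.16,0.554,0.114,-0.0015,0.0024,-0.269]
    - [-0.16,0.554,0.114,-0.0015,0.0024,-0.269]
    - [-0.16,0.554,0.114,-0.0015,0.0024,-0.269]
    - [-0.16,0.554,0.114,-0.0015,0.0024,-0.269]

```text
time_s: 7.98
position: [0.4685, -0.2984, 0.2252]
tcp_rot: [[0.89, 0.456, 0.0], [0.456, -0.89, 0.0], [0.0, -0.0, -1.0]]
force: [0.1, -0.0, -2.3]
opening: 0.113
```

```bash
python3 - <<'E'
from h import *
import pickle
st(); s=bot.read_state(); im=bot.capture("wrist"); cv2.imwrite("pics/w4.png",im); pickle.dump(s,open("w4.pkl","wb"))
print(proj(cam("wrist",s),(.557,-.255,.088)))
im=bot.capture("scene"); cv2.imwrite("pics/s2.png",im)
x,y=map(int,proj(cam("scene"),(.47,-.30,.16)))
cv2.imwrite("pics/s2c.png",cv2.resize(im[y-60:y+60,x-80:x+80],None,fx=5,fy=5,interpolation=cv2.INTER_CUBIC))
E
```

```text
t 7.975 pos [ 0.4685 -0.2984  0.2252] yang -62.89290231890251 z [ 0.0002  0.0002 -1.    ] F [ 0.1089 -0.0141 -2.3442] M [-0.0934  0.0631  0.0188] op 0.11259896683713112 J [-44.0269  26.0392  93.1886   0.0174  60.774   18.8575]
[327.4476  98.5173]
```

View pics/w4.png

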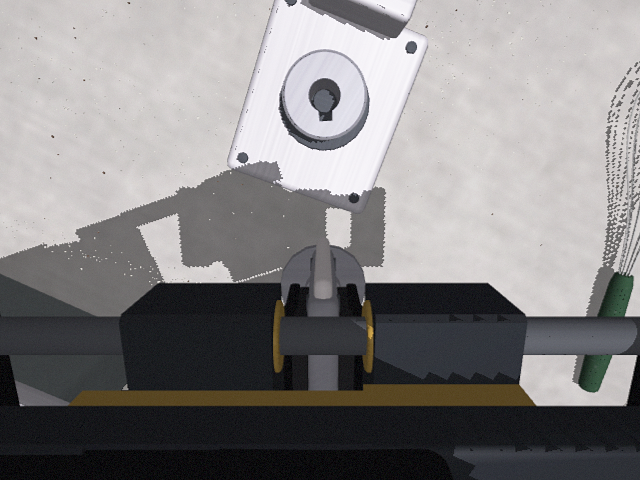

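View pics/s2c.png

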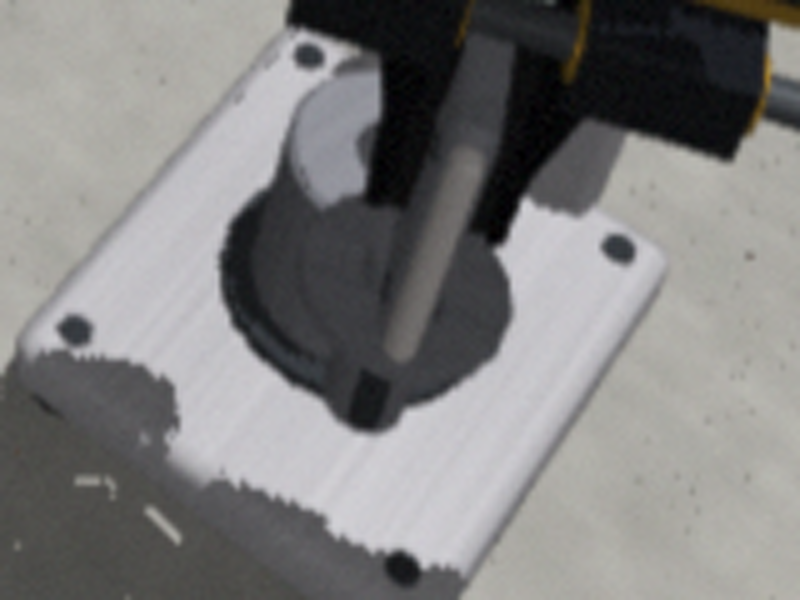

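The scene view clearly shows the key (dark bar at (370,395)) facing front. In the wrist view the hub is at about (324,95) and its notch points down the image. I'll measure it.

```bash
python3 - <<'E'
from h import *
im=cv2.imread("pics/w4.png")[40:160,270:380]
cv2.imwrite("pics/w4c.png",cv2.resize(im,None,fx=5,fy=5,interpolation=cv2.INTER_CUBIC))
E
```

```text
(no output)
```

View pics/w4c.png

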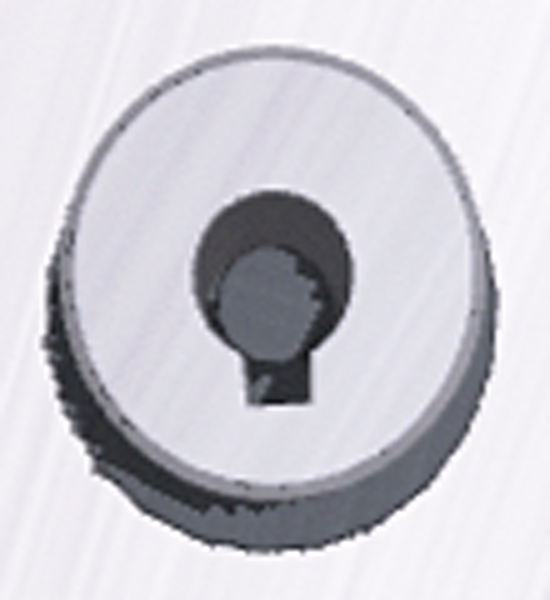

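```bash
python3 - <<'E'
from h import *
import pickle
s=pickle.load(open("w4.pkl","rb")); c=cam("wrist",s); o=(270,40)
W=lambda p,z=.088: onz(c,uc(p,o,5),z)[:2]
bp=np.array([W(p) for p in [(193,270),(353,270),(273,189),(216,212),(329,212),(205,310),(341,310),(240,352)]])
A=np.c_[2*bp,np.ones(len(bp))]; sol=np.linalg.lstsq(A,(bp**2).sum(1),rcond=None)[0]; cen=sol[:2]; r=np.sqrt(sol[2]+cen@cen)
print("bore",cen,r, np.linalg.norm(bp-cen,axis=1))
nb=(W((248,404))+W((312,404)))/2; d=nb-cen; print("notch end",nb,np.linalg.norm(d),np.degrees(np.arctan2(d[1],d[0]))%360, "w",np.linalg.norm(W((246,390))-W((313,390))))
for a,b in(((246,404),(246,360)),((312,404),(312,355)),((248,404),(312,404))):
    e=W(a)-W(b); print(np.degrees(np.arctan2(e[1],e[0]))%360)
fp=np.array([W(p) for p in [(75,250),(478,270),(275,50),(280,488),(130,125),(420,120)]])
A=np.c_[2*fp,np.ones(len(fp))]; sol=np.linalg.lstsq(A,(fp**2).sum(1),rcond=None)[0]; print("face",sol[:2],np.sqrt(sol[2]+sol[:2]@sol[:2]))
print(bot.read_state()["position"],row((cen[0],cen[1],.22),-63.0))
# bore centre in scene/top vs
print(proj(cam("scene"),(*cen,.088)),proj(cam("top"),(*cen,.088)), uc((193,183),(430,345),5),uc((241,352),(440,180),4))
E
```

```text
bore [ 0.5584 -0.2519] 0.010350243693211627 [0.0104 0.0105 0.0102 0.0105 0.0104 0.01   0.0101 0.0107]
notch end [ 0.5443 -0.2602] 0.016363549150760683 210.58150914605415 w 0.008877708330005106
206.9695189774885
207.43928772758298
117.10699685928333
face [ 0.5583 -0.2525] 0.02652769361381841
[ 0.4684 -0.299   0.2253] (array([ 0.5078, -0.005 ,  0.0264,  0.0001, -0.0002,  0.0009]), 'rows>=', 2)
[467.3003 376.5534] [498.2233 266.854 ] [468.2 381.2] [499.875 267.625]
```

The bore is at (0.5584,-0.2520) with radius 10.4 mm (given 10.5), the notch end is at 16.4 mm (given 16), and the keyway bearing is about 208°. I'll take a second, closer view for a height check and a better angle, turning to -62° on the way.

Request:
carry_out:
  targets:
    - [0.15,0,0.1,0,0,-0.01]
    - [0.15,0,0.1,0,0,-0.01]
    - [0.15,0,0.1,0,0,-0.01]
    - [0.15,0,0.1,0,0,-0.01]

```text
time_s: 8.57
position: [0.4949, -0.2857, 0.2058]
tcp_rot: [[0.883, 0.469, 0.001], [0.469, -0.883, -0.001], [0.0, 0.001, -1.0]]
force: [0.2, -0.6, -2.6]
opening: 0.112
```

```bash
python3 - <<'E'
from h import *
import pickle
st(); s=bot.read_state(); im=bot.capture("wrist"); cv2.imwrite("pics/w5.png",im); pickle.dump(s,open("w5.pkl","wb"))
x,y=map(int,proj(cam("wrist",s),(.5584,-.252,.088))); print(x,y)
cv2.imwrite("pics/w5c.png",cv2.resize(im[y-60:y+60,x-60:x+60],None,fx=5,fy=5,interpolation=cv2.INTER_CUBIC))
E
```

```text
t 8.575 pos [ 0.4949 -0.2857  0.2058] yang -62.04479394479423 z [ 0.0007 -0.0007 -1.    ] F [ 0.2429 -0.5689 -2.5795] M [-0.1047  0.1544 -0.0282] op 0.11241066242576654 J [-41.1925  28.6287  92.0714  -0.006   59.2407  20.8553]
324 140
```

View pics/w5c.png

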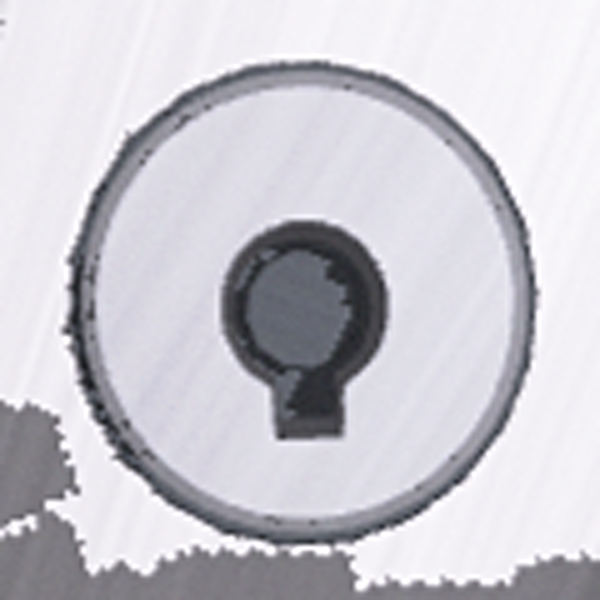

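```bash
python3 - <<'E'
from h import *
import pickle
s=pickle.load(open("w5.pkl","rb")); c=cam("wrist",s); o=(264,80)
c4=cam("wrist",pickle.load(open("w4.pkl","rb")))
W=lambda p,z=.088: onz(c,uc(p,o,5),z)[:2]
def fit(p):
    A=np.c_[2*p,np.ones(len(p))]; q=np.linalg.lstsq(A,(p**2).sum(1),rcond=None)[0]; return q[:2],np.sqrt(q[2]+q[:2]@q[:2])
bp=np.array([W(p) for p in [(222,303),(387,303),(305,219),(247,243),(363,243),(234,346),(375,346)]])
cen,r=fit(bp); print("bore",cen,r)
nb=(W((277,438))+W((344,437)))/2; d=nb-cen; print("notch",nb,np.linalg.norm(d),np.degrees(np.arctan2(d[1],d[0]))%360)
for a,b in(((276,435),(274,390)),((344,433),(346,388)),((277,438),(344,437))):
    e=W(a)-W(b); print(np.degrees(np.arctan2(e[1],e[0]))%360)
print("face",fit(np.array([W(p) for p in [(94,300),(515,300),(305,84),(310,523),(150,150),(465,155)]])))
print("tri notch corners",tri([c,c4],[uc((277,438),o,5),uc((247,404),(270,40),5)]),tri([c,c4],[uc((344,437),o,5),uc((312,404),(270,40),5)]))
print("tri bore top",tri([c,c4],[uc((305,219),o,5),uc((274,189),(270,40),5)]))
E
```

```text
bore [ 0.5584 -0.2519] 0.010255246504181529
notch [ 0.5443 -0.2603] 0.01638656627890339 210.63841127058316
210.41069964804845
205.70756905694728
118.79643907434252
face (array([ 0.558 , -0.2521]), np.float64(0.026535526979030197))
tri notch corners (array([ 0.5423, -0.2564,  0.0896]), [array([-0.13,  0.  ]), array([ 0.13, -0.  ])]) (array([ 0.5463, -0.264 ,  0.0873]), [array([-0.04,  0.  ]), array([ 0.04, -0.  ])])
tri bore top (array([ 0.5674, -0.2473,  0.0887]), [array([0.21, 0.  ]), array([-0.2,  0. ])])
```

Heights triangulate to 0.087–0.090, so the 88 mm face is confirmed. The bore is at (0.5583,-0.2520) with the keyway at about 209.5°, so the tool needs yang≈-60.5° and home should come at TCP z≈0.144. Moving above the hub.

```bash
python3 - <<'E'
from h import *
st(); print(row((.559,-.2516,.206),-60.5))
E
```

```text
t 8.625 pos [ 0.4949 -0.2858  0.2058] yang -62.06207688222694 z [ 0.0008 -0.0007 -1.    ] F [-0.5466  0.5731 -2.6091] M [-0.0987  0.1275 -0.0449] op 0.10869666222995056 J [-41.2035  28.6269  92.071   -0.0013  59.242   20.8592]
(array([ 0.3633, -0.0007, -0.001 ,  0.0006, -0.0002, -0.0174]), 'rows>=', 2)
```

Request:
carry_out:
  targets:
    - [0.1,0,0,0.0005,0,-0.006]
    - [0.22,0,0,0.0005,0,-0.0174]
    - [0.31,-0.001,0,0.0005,0,-0.0174]
    - [0.363,-0.001,0,0.0005,0,-0.0174]
    - [0.363,-0.001,0,0.0005,0,-0.0174]
    - [0.363,-0.001,0,0.0005,0,-0.0174]

```text
time_s: 9.38
position: [0.5584, -0.2516, 0.2056]
tcp_rot: [[0.87, 0.492, -0.0], [0.492, -0.87, 0.0], [-0.0, -0.0, -1.0]]
force: [-0.7, -0.3, -1.5]
opening: 0.112
```

```bash
python3 - <<'E'
from h import *
st(); print(row((.559,-.2516,.180),-60.5))
im=bot.capture("scene"); 
x,y=map(int,proj(cam("scene"),(.557,-.252,.13)))
cv2.imwrite("pics/s3c.png",cv2.resize(im[y-60:y+60,x-80:x+80],None,fx=5,fy=5,interpolation=cv2.INTER_CUBIC))
E
```

```text
t 9.375 pos [ 0.5584 -0.2516  0.2056] yang -60.50071279067295 z [-0.0005  0.0001 -1.    ] F [-0.7262 -0.2835 -1.4979] M [-0.0814  0.1423 -0.0205] op 0.11199781787915487 J [-34.6914  31.63    86.0001  -0.0134  62.3955  25.8155]
(array([ 0.0026,  0.0014,  0.1282, -0.0002,  0.0002, -0.    ]), 'rows>=', 1)
```

View pics/s3c.png

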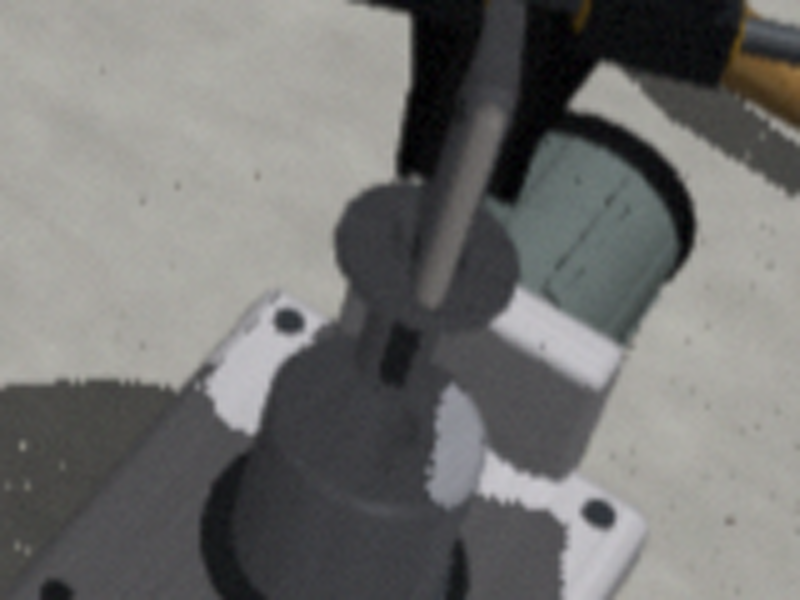

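The stirrer hangs over the hub with its key (398,355) facing front. Lowering the tip about 9 mm into the bore.

Request:
carry_out:
  targets:
    - [0.0026,0.001,0.03,0,0,0]
    - [0.0026,0.001,0.06,0,0,0]
    - [0.0026,0.001,0.09,0,0,0]
    - [0.0026,0.001,0.11,0,0,0]
    - [0.0026,0.001,0.128,0,0,0]
    - [0.0026,0.001,0.128,0,0,0]

```text
time_s: 10.18
position: [0.5588, -0.2516, 0.1798]
tcp_rot: [[0.87, 0.492, -0.001], [0.492, -0.87, 0.0], [-0.0, -0.001, -1.0]]
force: [-0.1, -1.0, -2.4]
opening: 0.112
```

```bash
python3 - <<'E'
from h import *
st(); print(row((.559,-.2516,.172),-60.5))
E
```

```text
t 10.175 pos [ 0.5588 -0.2516  0.1798] yang -60.51367053521754 z [-0.0007  0.0002 -1.    ] F [-0.0662 -1.0094 -2.3784] M [-0.0476  0.0733 -0.0284] op 0.11243044688966372 J [-34.6708  33.5066  87.2291  -0.0139  59.3054  25.85  ]
(array([ 0.0008,  0.0002,  0.0388, -0.0004,  0.0003, -0.0002]), 'rows>=', 1)
```

The tip is 9 mm in with no contact force; the -2.4 N is just the stirrer's weight. I'll go gently past the key-meets-face height (TCP 0.175).

Request:
carry_out:
  targets:
    - [0.001,0,0.01,0,0,0]
    - [0.001,0,0.02,0,0,0]
    - [0.001,0,0.03,0,0,0]
    - [0.001,0,0.04,0,0,0]
    - [0.001,0,0.05,0,0,0]
    - [0.001,0,0.05,0,0,0]

```text
time_s: 10.92
position: [0.559, -0.2516, 0.1696]
tcp_rot: [[0.87, 0.492, -0.001], [0.492, -0.87, 0.0], [-0.001, -0.001, -1.0]]
force: [0.3, -0.3, -3.3]
opening: 0.115
```

```bash
python3 - <<'E'
from h import *
st(); im=bot.capture("scene"); 
x,y=map(int,proj(cam("scene"),(.557,-.252,.13)))
cv2.imwrite("pics/s4c.png",cv2.resize(im[y-60:y+60,x-80:x+80],None,fx=5,fy=5,interpolation=cv2.INTER_CUBIC))
E
```

```text
t 10.925 pos [ 0.559  -0.2516  0.1696] yang -60.51469462135371 z [-0.0008  0.0003 -1.    ] F [ 0.3005 -0.2727 -3.3464] M [-0.1459  0.0898  0.036 ] op 0.11500714167634873 J [-34.6585  34.2702  87.6761  -0.0149  58.1027  25.864 ]
```

View pics/s4c.png

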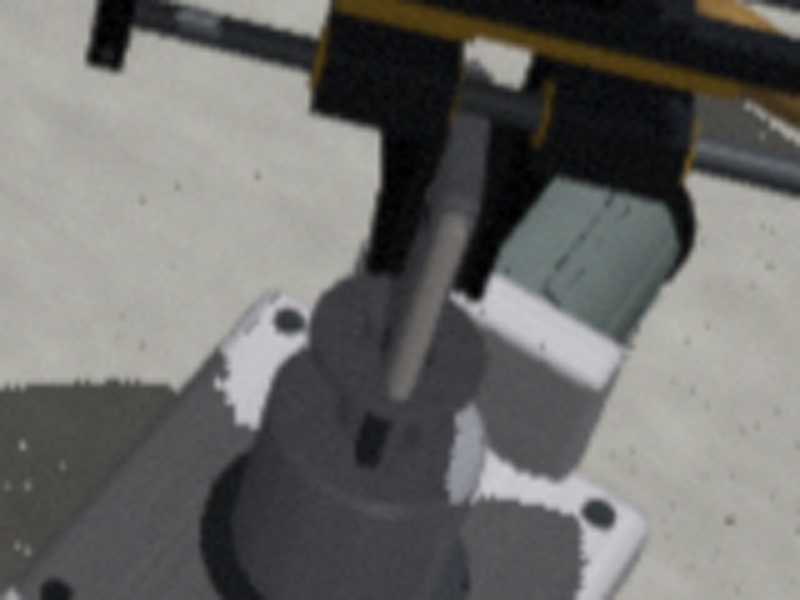

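The TCP is at 0.1696, below key contact, and no force has built up, so the key has entered the keyway. Continuing to the ejector.

Request:
carry_out:
  targets:
    - [0,0,0.015,0,0,0]
    - [0,0,0.03,0,0,0]
    - [0,0,0.045,0,0,0]
    - [0,0,0.06,0,0,0]
    - [0,0,0.075,0,0,0]
    - [0,0,0.09,0,0,0]
    - [0,0,0.09,0,0,0]

```text
time_s: 11.85
position: [0.559, -0.2516, 0.1522]
tcp_rot: [[0.87, 0.492, -0.001], [0.492, -0.87, 0.0], [-0.0, -0.0, -1.0]]
force: [-1.4, 0.6, 3.0]
opening: 0.112
```

Fz rose by about 6 N, so the ejector has been met where expected. Pressing on in small steps.

Request:
carry_out:
  targets:
    - [0,0,0.01,0,0,0]
    - [0,0,0.02,0,0,0]
    - [0,0,0.03,0,0,0]
    - [0,0,0.036,0,0,0]
    - [0,0,0.042,0,0,0]
    - [0,0,0.042,0,0,0]

```text
time_s: 12.6
position: [0.559, -0.2516, 0.144]
tcp_rot: [[0.87, 0.492, -0.001], [0.492, -0.87, 0.0], [-0.0, -0.0, -1.0]]
force: [-2.3, 0.2, 6.1]
opening: 0.112
```

```bash
python3 - <<'E'
from h import *
st(); im=bot.capture("scene"); 
x,y=map(int,proj(cam("scene"),(.557,-.252,.12)))
cv2.imwrite("pics/s5c.png",cv2.resize(im[y-60:y+60,x-80:x+80],None,fx=5,fy=5,interpolation=cv2.INTER_CUBIC))
E
```

```text
t 12.6 pos [ 0.559  -0.2516  0.144 ] yang -60.51661864140374 z [-0.0006  0.0001 -1.    ] F [-2.2884  0.1751  6.0921] M [0.1344 0.5555 0.03  ] op 0.11224048338352927 J [-34.6572  36.2292  88.7418  -0.0165  55.0589  25.8689]
```

View pics/s5c.png

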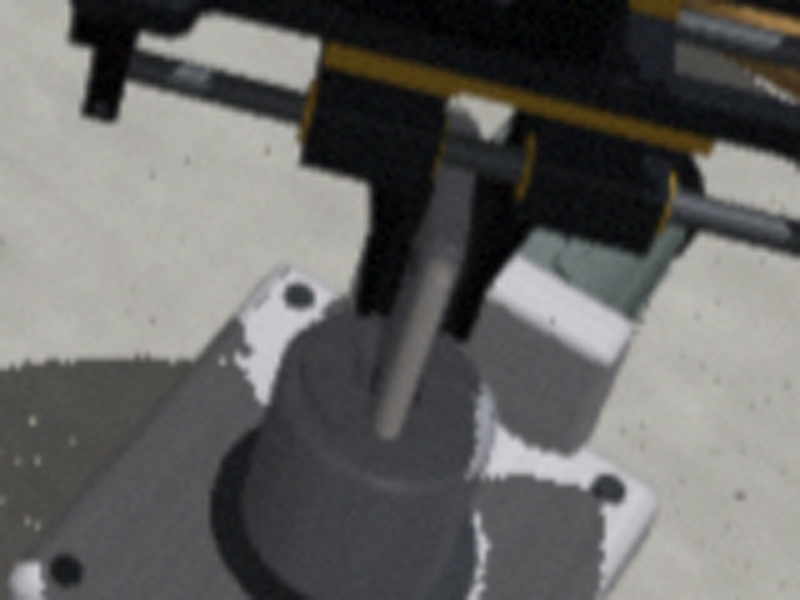

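The flange is almost on the hub and the force matches the spring alone (about 8.5 N). I'll press 2 mm further to feel the stop.

Request:
carry_out:
  targets:
    - [0,0,0.003,0,0,0]
    - [0,0,0.006,0,0,0]
    - [0,0,0.01,0,0,0]
    - [0,0,0.01,0,0,0]
    - [0,0,0.01,0,0,0]

```text
time_s: 13.28
position: [0.5591, -0.2516, 0.1438]
tcp_rot: [[0.87, 0.492, -0.0], [0.492, -0.87, -0.0], [-0.0, 0.0, -1.0]]
force: [-3.5, 2.5, 13.1]
opening: 0.113
```

Request:
carry_out:
  targets:
    - [0,0,0.01,0,0,0]
    - [0,0,0.013,0,0,0]
    - [0,0,0.016,0,0,0]
    - [0,0,0.016,0,0,0]
    - [0,0,0.016,0,0,0]
    - [0,0,0.016,0,0,0]

```text
time_s: 14.02
position: [0.5591, -0.2516, 0.1438]
tcp_rot: [[0.87, 0.493, 0.001], [0.493, -0.87, -0.001], [-0.0, 0.001, -1.0]]
force: [-5.3, 2.7, 19.7]
opening: 0.115
```

```bash
python3 - <<'E'
from h import *
st(); im=bot.capture("scene"); cv2.imwrite("pics/s6.png",im)
x,y=map(int,proj(cam("scene"),(.557,-.252,.12)))
cv2.imwrite("pics/s6c.png",cv2.resize(im[y-60:y+60,x-80:x+80],None,fx=5,fy=5,interpolation=cv2.INTER_CUBIC))
st()
E
```

```text
t 14.025 pos [ 0.5591 -0.2516  0.1438] yang -60.49386817898117 z [ 0.0005 -0.001  -1.    ] F [-5.344   2.7256 19.7258] M [ 0.6571  1.2732 -0.0357] op 0.114570018038861 J [-34.6459  36.2274  88.8097  -0.0359  54.9074  25.8687]
t 14.075 pos [ 0.5591 -0.2516  0.1438] yang -60.49706982171446 z [ 0.0005 -0.0009 -1.    ] F [-4.916   2.2996 20.3506] M [ 0.6901  1.2674 -0.0367] op 0.10899013480755124 J [-34.6469  36.227   88.8079  -0.0341  54.9099  25.8698]
```

View pics/s6c.png

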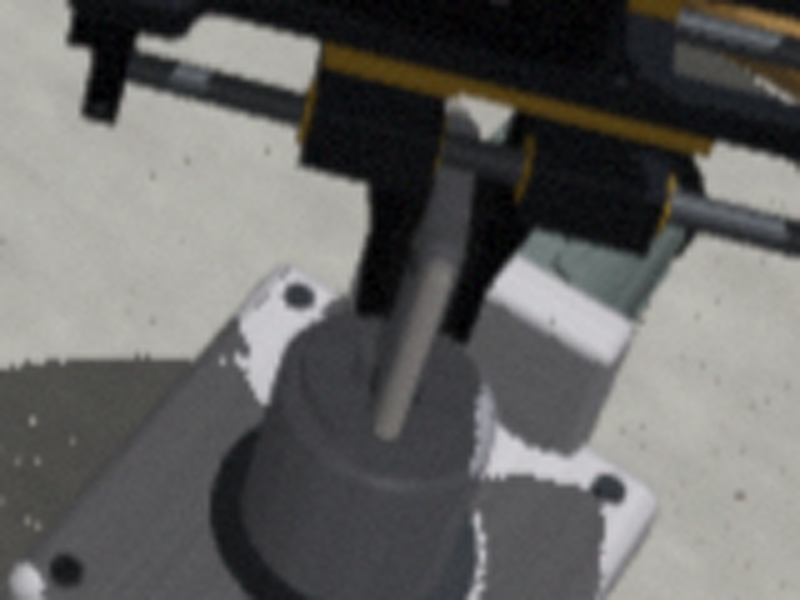

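View pics/s6.png

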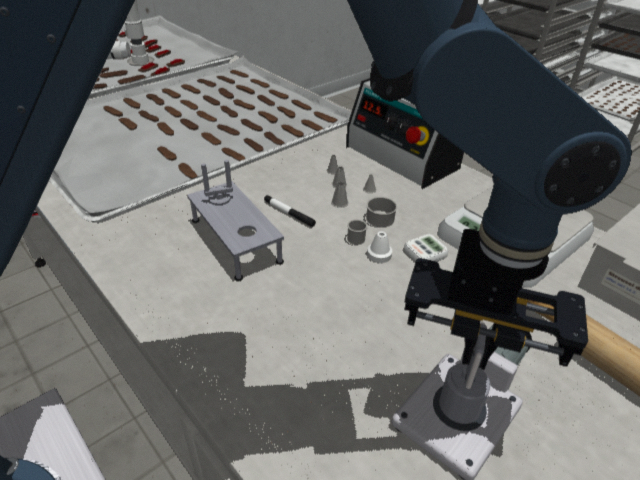

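The TCP is stopped at 0.1438, where home was predicted, and it didn't move as the push rose from 13 to 20 N, so this is a hard stop with no slip. The flange is flush on the hub at (385,435). The fork still hangs in the rack at (217,180), and the marker, nozzle and ring are where they were. Handing in.

```bash
python3 - <<'E'
from h import *
print(bot.hand_in()); st()
E
```

```text
the job is handed in; nothing more can be done
None
the job is handed in; nothing more can be done
```

The keyed stirrer is seated home in the filling drive's hub. I handed the job in at about 14 s, with the arm still gripping the stirrer and pressing down with about 20 N.

- **Pick and alignment:** I gripped the stirrer by its blade and lifted it straight out of the rack. The scene camera showed the key facing front. The wrist camera put the keyway at about 209.5°, so I turned the stirrer about 26° on the way to match it.
- **Insertion:** The key went into the keyway without any extra force. The ejector spring was felt at the expected height.
- **Home check:** The arm stopped at TCP height 0.1438 m (0.144 m expected). It did not move as the push rose from 13 to 20 N, so I take the flange to be hard on the hub with no slip in the grip. The last picture shows the flange flush on the hub. Side force at the end was about 5 N.
- **Bystanders:** In the last scene picture the forked stirrer still hangs in the rack. The marker, nozzle and cutter ring look unmoved; I compared these by eye only.
- **Disagreements:** The fixed cameras put the blade and hub 2–3 mm lower in y than the wrist camera did. I used the wrist values, and the clean insertion bore them out. The separate estimates of the keyway angle ranged from 206° to 211°, within the ±5.7° the key allows.

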